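Find the bin slope with the pointer gauge

ROBOT

A 6-joint arm with a two-finger parallel gripper is mounted at the origin on the work surface. World frame = base frame: x ahead of the robot, y to its left, z up, the work surface at z = 0. Lengths are in m, angles in rad, forces in N, time in s.
With the tool pointing down it reaches from about 0.35 to 0.975 m from the base axis. Payload 7.1 kg.
Tool frame: the origin (TCP) lies between the finger pads; the fingertips stand 22 mm ahead of it and the grasp point (between the pads) lies 3 mm ahead of it; z points along the fingers, y is the direction in which the jaws open and shut (so a half turn about z gives the same grasp; the last joint's range is limited). The gripper opens to 88 mm and grips with 3 to 60 N. Pads are 20 mm wide; open, the fingers measure 115 mm over their backs; the gripper's body (75 mm by 178 mm) begins 61 mm behind the grasp point.
Start: joints at [-1.138, 0.423, 1.63, -0, 1.089, -0.019], TCP at [0.273, -0.562, 0.245] pointing down, gripper open.
Joint ranges: [-3, 3], [-0.9, 2.11], [0.09, 2.58], [-1.31, 4.45], [0.11, 2.69], [-2.54, 2.54]. Speed limits (rad/s): [2.39, 2.39, 3.01, 3.14, 3.14, 3.14].

INTERFACE

Orientations are given as a rotation vector (axis times angle).
In Python, from rig import observe, read_camera, camera_info, close_job gives the robot as it stands. The module is installed in compiled form; this text tells all that it offers.
- The arm moves only by the tool step_arm, never from a script. Its argument "series" is text: rows parted by semicolons, each of 7 numbers parted by spaces: the shift along the tool's x, y, z in mm, then the turn, a rotation vector about the tool's x, y, z in rad, then the opening, from -1 (shut) to 1 (fully open), so that 0 is half open. In form: dx dy dz ax ay az fingers; .... A call has 1 to 20 rows; each row shifts and turns the commanded pose from where the row before left it, along the tool's axes as they then stand; what a row does not reach is not made up. A row lasts 1/8 s, in which the tool goes at most 62.5 mm and 10.7 degrees, less where a joint would pass 70% of its speed; a pose out of reach is approached as far as the arm can. A call with a gripper value outside its range is refused whole. The fingers move at their own pace and stop on an object; "squeeze" is the grip in N (left out, the last holds). Time passes only in rows, so rows that do not move let the fingers close. It gives the time, the measured TCP pose, the force and the opening at its end, in the units of the state.
- observe(): the state, without advancing time (a new reading comes with each control period).
- read_camera(name): name is "side" or "top" or "wrist"; returns the picture (384x512x3 uint8, blue, green, red); there is no depth.
- camera_info(name): a dict with "intrinsics" (3x3 intrinsics, pixels), "R" (3x3) and "t" (3): a world point X has camera coordinates R X + t. Camera axes: x right, y down, z forward; pixel columns grow to the right and rows downward; lengths in m; the calibration is good to about 2 mm. The wrist camera is an equidistant fisheye: a pixel r from the principal point sees the ray r / f radians off the axis. A picture is of the moment at which its call begins: read the wrist's pose just before it. camera_info takes no time and is no camera call; for the wrist camera it gives the pose at the moment of the call.
- close_job(): hands the job in, once; it reports no verdict.
The state is a dict: "time_s": time; "joint_positions": joint angles; "joint_velocities": joint speeds; "joint_efforts": joint torques, N m; "tool_pos": TCP position; "eef_rot": TCP orientation; "force": force on the tool from outside, world axes, zero at the start; "torque": the same for the moment, N m; "gripper_width": finger opening in m.
Only numpy, scipy, OpenCV 4.12 (cv2) and the standard library are available. Lean on these libraries where they do the work, as an engineer would, in place of code of your own. Each camera call takes 0.05 s, during which the arm holds its last target. There are 200 camera calls.

TASK

Clear the stud block by hanging the cream basket by its handle on the steel hook, and let go of it. Then take the angle gauge by its orange grip, lay its foot across the dark ridge of the stud block, and rock it there until the swinging pointer settles on the red mark. Finish still gripping the gauge, keeping its foot resting lightly on the ridge with the pointer on the mark so that the slope for the next tier of bins can be scribed; do not push the other things about.

Things in the scene. Friction and masses are not known exactly. Their poses are not given: they have to be found in the camera images.
- basket_handle (a point): Middle of the top bar of the basket's rigid upright handle: a grey round bar 10 thick, straight along the basket's y between two uprights at y = +-68; this point is 168 above the feet and 75 above the basket's rim. Axes: x across the bar, y along it, z up.
- basket: Cream slotted open basket, about 0.2 kg: box 100 (x) x 126 (y) x 55 high on four feet 38 high; origin under its centre at the underside of the feet, axes as its handle. At the start it stands on the stud block, straddling the ridge, axes within 0.1 rad of the block's.
- hook: Fixed hook stand: steel post 16 thick and 250 high on a round base 110 across and 10 high; origin under the post. A hook of 9 mm round bar leaves the post at the top and points along the stand's -x; z up.
- hook_seat (a point): Top of the hook's bar where a handle lies, 78 in front (-x) of the post's axis, 239 above the table; axes as the stand. The level part runs from 23 behind to 17 in front of this point, then turns up to a tip 33 in front and 23 above. A handle bar lying here has its axis 5 above this point.
- gauge_grip (a point): Centre of the flat-sided orange upright grip on top of the gauge: 24 (gauge x) x 28 (gauge y) x 52 high, from 118 to 170 above the foot's underside; this point is at 144. Axes: x along the dial's axis, y along the foot, z up from the foot.
- gauge_foot (a point): Centre of the flat underside of the gauge's foot (foot 40 along gauge x, 80 along gauge y, 12 high); axes as the gauge.
- gauge: Angle gauge, about 0.38 kg: round black dial 112 across, 14 thick, in the gauge's y-z plane, centre 64 above the underside, on an aluminium foot, orange grip on top. White faces on both sides, each showing pointer and mark. Origin and axes as gauge_foot. At the start it stands upright on the table.
- pointer (a joint): Angle of the freely swinging black pointer on the gauge, rad, about the gauge's -x. It hangs plumb: 0 when the gauge is upright, and when the gauge is turned by an angle a about its own +x (its top leaning towards its -y) it settles at +a in about a second.
- mark (a joint): Angle of the red mark on the dial in the same measure as pointer; stays where it was set (0.14 to 0.42 at the start). The pointer is on the mark when the two are equal.
- pointer_tip (a point): Tip region of the black pointer, 44 from the dial's centre.
- mark_mid (a point): Middle of the red mark on the dial, 44 from the dial's centre; the mark is 9 wide.
- block: Fixed pale wooden stud block, 120 (x) x 116 (y) x 30 high, origin under its centre; z up, its x is along the ridge.
- stud: The dark ridge on the block, running along the block's x, 100 long, 30 wide, 30 high with a half-round top of radius 15; origin in the middle of its underside, on the block's top.
- stud_top (a point): Middle of the ridge's crest, 60 above the table; axes as the block.
- tray: Open wooden tray of cigars, 170 x 150 x 35 high (cigars heaped to 50), bystander. Origin under its centre.
- cigar_box: Closed dark wooden cigar box with a brass line, 120 x 180 x 55 high, bystander. Origin under its centre.
- jar: Amber glass jar with black cap, 68 across, 110 high, bystander. Origin under its centre.
- ring_sizer: Pale wooden plate with four holes, 70 x 160 x 12 high, lying flat, bystander. Origin under its centre.
- tape: Yellow tape measure, 65 x 40 x 60 high, bystander. Origin under its centre.
- cup: White ceramic cup, 76 across, 85 high, bystander. Origin under its centre.

How it is judged:
On the way:
1. the basket hangs by its handle from the hook, released (contact force between basket and hook above 0.8 N and distance between basket_handle and hook_seat below 0.06 m and z of basket_handle in the frame of hook_seat above -0.02 m and contact force between basket and the fingers below 0.1 N and angle between basket's own z axis and vertical below 0.6 rad and height (world z) of basket above 0.04 m), for 0.3 s.
At the end, for the whole second after the job is handed in: Basket hangs still by its handle in the hook, released. Gauge gripped and still, foot pressing on the ridge (0.4 to 25 N) within 55 mm of its middle, dial axis within 0.35 rad of the ridge, pointer at rest with its tip within 3.5 mm (4.5 degrees) of the middle of the red mark (all of step 1 and linear speed of basket below 0.08 m/s and contact force between the fingers and gauge above 1 N and contact force between gauge and stud between 0.4 and 25 N and height (world z) of gauge_foot above 0.045 m and horizontal distance between gauge_foot and stud_top below 0.055 m and angle between the x axis of gauge and the x axis of block, either way round below 0.35 rad and distance between pointer_tip and mark_mid below 0.0035 m and velocity of joint pointer between -0.3 and 0.3 rad/s and linear speed of gauge below 0.02 m/s); the arm keeps its last pose, push and grip.
It fails at once if another loose thing on the table is pushed more than 40 mm (distance of any of tray, cigar_box, jar, ring_sizer, tape, cup from where it was at the start of the episode above 0.04 m).
It also fails if it takes over 72 s, if anything falls off the work surface, if the arm or the gripper's body presses on something with over 40 N, if the wrist force passes 120 N, or if a joint passes its speed limit or range.

## Working session

There is one attempt and no reset: what is moved stays moved. The work goes in short steps, Python scripts to look and compute and a tool call to move; the robot and the scene stay as the last step left them, time stands still between calls to the robot, and variables do not carry over. Pictures are saved under pics/ and viewed, about 8 in all and at most 12, crops included, and the job is handed in when it is done.

Besides the shell and the picture viewer there is one more tool, called after "Emit:" as name(argument=value, ...), one argument or row to a line, values as JSON. step_arm: Moves the arm, as the interface text tells. Its arguments: {"type":"object","properties":{"series":{"type":"string"},"squeeze":{"type":"number"}},"required":["series"]}

```bash
mkdir -p pics; python3 - <<'E'
from rig import *
import cv2,numpy as np
for n in ("top","side","wrist"):
    im=read_camera(n); cv2.imwrite(f"pics/{n}0.png",im); c=camera_info(n)
    print(n,np.round(c["intrinsics"],1).tolist(),np.round(c["R"],4).tolist(),np.round(c["t"],4).tolist())
s=observe();print(s)
E
```

```text
top [[457.1, 0.0, 258.8], [0.0, 457.1, 194.6], [0.0, 0.0, 1.0]] [[-0.0085, -0.9999, -0.0067], [-0.9949, 0.0092, -0.1009], [0.1009, 0.0058, -0.9949]] [0.0088, 0.5937, 1.554]
side [[443.4, 0.0, 261.8], [0.0, 443.4, 186.5], [0.0, 0.0, 1.0]] [[0.9494, -0.314, -0.0058], [-0.2168, -0.642, -0.7354], [0.2272, 0.6995, -0.6776]] [-0.5427, 0.2272, 1.6399]
wrist [[297.3, 0.0, 253.8], [0.0, 297.3, 191.4], [0.0, 0.0, 1.0]] [[0.4364, -0.8998, -0.0014], [-0.8697, -0.4221, 0.2559], [-0.2308, -0.1104, -0.9667]] [-0.6248, -0.0306, 0.3882]
{'time_s': 0.15, 'joint_positions': array([-1.13801018e+00,  4.23676654e-01,  1.63047035e+00,  9.65189479e-06,
        1.08860874e+00, -1.89888071e-02]), 'joint_velocities': array([-0.00010821, -0.00227783, -0.00125111, -0.00010112,  0.00027432,
       -0.00135228]), 'joint_efforts': array([-4.26308779e-04, -5.44982922e+01, -2.73919648e+01,  6.43568044e-02,
        2.04735092e-02, -5.65386927e-05]), 'tool_pos': array([ 0.2727203 , -0.56192723,  0.2440905 ]), 'eef_rot': array([-3.06067324e+00, -7.03364647e-01,  3.62034662e-04]), 'force': array([-0.27507455, -0.35908378,  0.15897244]), 'torque': array([-0.07163482, -0.03986561,  0.02621408]), 'gripper_width': 0.08738980592736292}
```

View pics/top0.png

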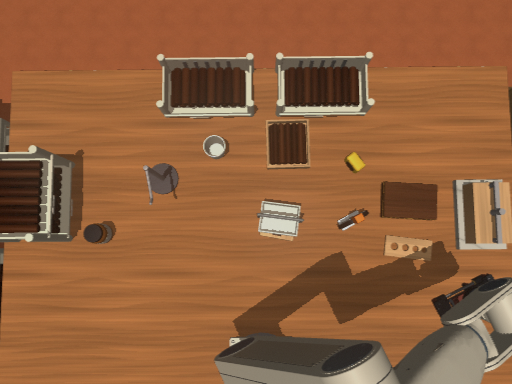

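View pics/side0.png

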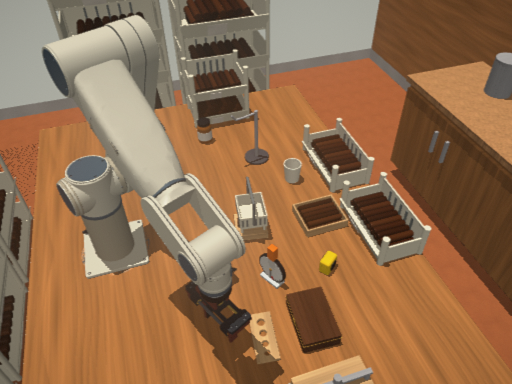

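```bash
python3 - <<'E'
import cv2,numpy as np
t=cv2.imread("pics/top0.png");s=cv2.imread("pics/side0.png")
def crop(im,x0,y0,x1,y1,k): return cv2.resize(im[y0:y1,x0:x1],None,fx=k,fy=k,interpolation=cv2.INTER_CUBIC)
A=np.hstack([crop(t,250,190,380,250,6)])  # 780x360
B=crop(t,135,155,187,210,4)  #208x220
C=crop(s,225,100,281,170,4) # 
H=np.zeros((600,800,3),np.uint8);H[:360,:780]=A;H[370:590,:208]=B
D=crop(s,225,100,280,157,4);H[370:598,220:440]=D
cv2.imwrite("pics/c1.png",H)
cv2.imwrite("pics/c2.png",crop(s,225,170,305,295,4.8 if 0 else 4))
# block (hold aspect)
cv2.imwrite("pics/c2.png",crop(s,225,170,325,290,5))
E
```

```text
(no output)
```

View pics/c1.png

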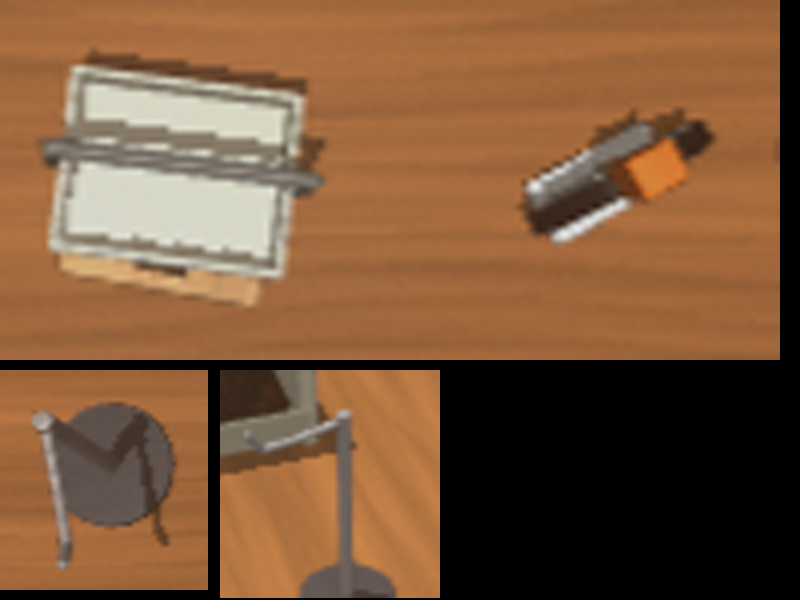

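View pics/c2.png

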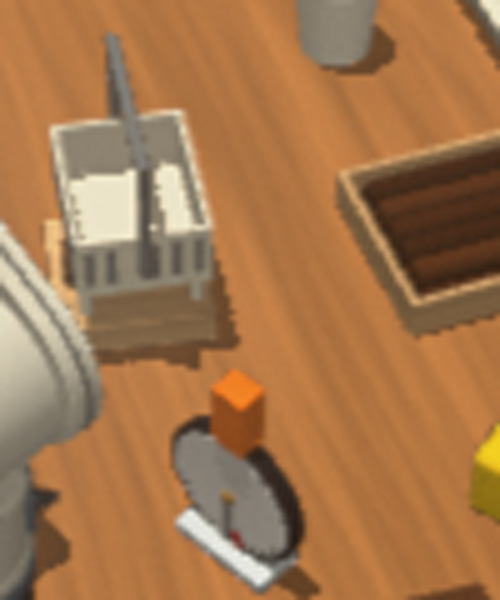

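```bash
cat > h.py <<'E'
import numpy as np,cv2
from rig import *
from scipy.optimize import least_squares
def proj(n,X,c=None):
    c=c or camera_info(n);p=c["R"]@np.asarray(X)+c["t"];K=np.array(c["intrinsics"])
    if n=="wrist":
        th=np.arctan2(np.hypot(p[0],p[1]),p[2]);r=np.hypot(p[0],p[1]);d=p[:2]/r*th
    else: d=p[:2]/p[2]
    return np.array([K[0,0]*d[0]+K[0,2],K[1,1]*d[1]+K[1,2]])
def onz(n,uv,z):
    c=camera_info(n);K=np.array(c["intrinsics"])
    d=np.array([(uv[0]-K[0,2])/K[0,0],(uv[1]-K[1,2])/K[1,1]])
    if n=="wrist":
        th=np.hypot(*d);v=np.array([*(d/th*np.sin(th)),np.cos(th)])
    else: v=np.array([*d,1])
    R=np.array(c["R"]);o=-R.T@c["t"];w=R.T@v
    return o+w*(z-o[2])/w[2]
def tri(obs):
    return least_squares(lambda X:np.concatenate([proj(n,X)-uv for n,uv in obs]),[.5,0,.1]).x
E
python3 - <<'E'
from h import *
A=lambda c,r:(250+(c+.5)/6-.5,190+(r+.5)/6-.5)
B=lambda c,r:(135+(c+.5)/4-.5,155+(r-370+.5)/4-.5)
D=lambda c,r:(225+(c-220+.5)/4-.5,100+(r-370+.5)/4-.5)
S=lambda c,r:(225+(c+.5)/5-.5,170+(r+.5)/5-.5)
np.set_printoptions(precision=4,suppress=True)
for nm,a,s,z in [("barL",A(45,153),S(112,37),.198),("barR",A(320,180),S(145,165),.198),("griptop",A(655,170),S(238,388),.17),
 ("postTop",B(42,420),D(345,412),.25),("bend",B(64,545),D(266,448),.244),("tip",B(64,565),D(248,433),.262)]:
    T=tri([("top",a),("side",s)]);print(nm,T,onz("top",a,z),onz("side",s,z))
print("base",onz("top",B(113,464),.01),onz("side",(256.5,156.5),.01))
print("blockfront",onz("top",A(60,268),.03),onz("top",A(257,303),.03))
print("foot ends",onz("top",A(557,240),.012),onz("top",A(628,203),.012),onz("side",S(180,520),.012),onz("side",S(262,588),.012))
c=camera_info("wrist");R=np.array(c["R"]);print("wristcam",-R.T@c["t"],R[2])
for n,uv in [("jar",(95,233)),("cup",(214,146)),("tape",(355,162)),("sizer",(408,247)),("tray",(288,144)),("cbox",(409,200))]: print(n,onz("top",uv,.05))
E
```

```text
barL [0.5153 0.0079 0.1973] [0.5132 0.0084 0.198 ] [0.5179 0.0067 0.198 ]
barR [ 0.4986 -0.1323  0.2022] [ 0.4981 -0.1326  0.198 ] [ 0.5007 -0.1284  0.198 ]
griptop [ 0.5041 -0.3111  0.1669] [ 0.5031 -0.3102  0.17  ] [ 0.5041 -0.3137  0.17  ]
postTop [0.6584 0.3427 0.2509] [0.6575 0.3432 0.25  ] [0.6608 0.3439 0.25  ]
bend [0.5662 0.3285 0.2349] [0.5636 0.3266 0.244 ] [0.5662 0.3149 0.244 ]
tip [0.548  0.3219 0.2616] [0.547 0.322 0.262] [0.5497 0.321  0.262 ]
base [0.6572 0.3415 0.01  ] [0.6567 0.3333 0.01  ]
blockfront [0.4567 0.002  0.03  ] [ 0.4358 -0.1104  0.03  ]
foot ends [ 0.4707 -0.2858  0.012 ] [ 0.4917 -0.3275  0.012 ] [ 0.4718 -0.2892  0.012 ] [ 0.5068 -0.3598  0.012 ]
wristcam [ 0.3356 -0.5322  0.3822] [-0.2308 -0.1104 -0.9667]
jar [0.4655 0.5616 0.05  ]
cup [0.7622 0.157  0.05  ]
tape [ 0.7014 -0.3287  0.05  ]
sizer [ 0.4093 -0.4986  0.05  ]
tray [ 0.7666 -0.0991  0.05  ]
cbox [ 0.5684 -0.5086  0.05  ]
```

Emit:
step_arm(
  series="0 0 -9 0 0 -0.168 1;0 0 -9 0 0 -0.168 1;0 0 -9 0 0 -0.168 1;0 0 -9 0 0 -0.168 1;0 0 -9 0 0 -0.168 1;0 0 -9 0 0 -0.169 1;44.3 16.1 0 0 0 0 1;44.3 16.1 0 0 0 0 1;44.3 16.1 0 0 0 0 1;44.3 16.1 0 0 0 0 1;44.3 16.1 0 0 0 0 1;44.3 16.1 0 0 0 0 1;44.3 16.1 0 0 0 0 1;44.3 16.1 0 0 0 0 1;44.3 16.1 0 0 0 0 1;44.3 16.1 0 0 0 0 1;44.3 16.1 0 0 0 0 1;0 0 0 0 0 0 1",
  squeeze=40,
)

```text
time_s: 2.4
tool_pos: [0.5032, -0.0951, 0.2985]
eef_rot: [-2.336, -2.1, -0.0]
force: [-0.3, 0.8, 0.5]
gripper_width: 0.0879
```

```bash
python3 - <<'E'
from h import *
im=read_camera("wrist")
for X in [(.5144,.0079,.199),(.4986,-.1313,.199),(.5065,-.062,.199)]:
    p=proj("wrist",X);print(p);cv2.circle(im,tuple(np.int32(p)),2,(0,0,255),-1)
cv2.imwrite("pics/w1.png",cv2.resize(im,None,fx=1.5,fy=1.5,interpolation=cv2.INTER_CUBIC))
E
```

```text
[254.59920438  70.01547538]
[253.60510148 237.50856929]
[254.1246992  157.43417919]
```

View pics/w1.png

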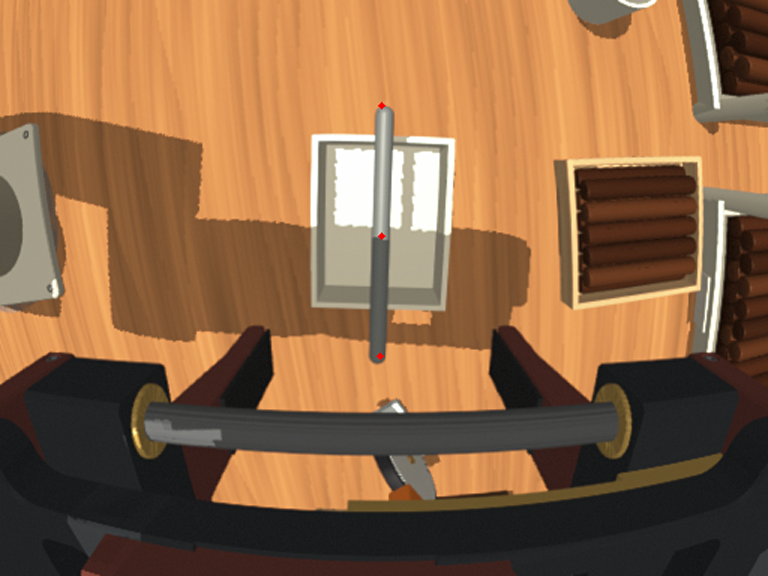

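The wrist view shows the predicted bar ends (red dots) lying on the handle, with the bar central between the jaws. Next: descend, grip and lift.

Emit:
step_arm(
  series="0 0 25 0 0 0 1;0 0 25 0 0 0 1;0 0 25 0 0 0 0.6;0 0 15 0 0 0 0.4;0 0 6 0 0 0 0;0 0 0 0 0 0 -1;0 0 0 0 0 0 -1;0 0 0 0 0 0 -1;0 0 0 0 0 0 -1;0 0 0 0 0 0 -1;0 0 -10 0 0 0 -1;0 0 -20 0 0 0 -1;0 0 -30 0 0 0 -1;0 0 -30 0 0 0 -1;0 0 -20 0 0 0 -1;0 0 0 0 0 0 -1",
  squeeze=50,
)

```text
time_s: 4.45
tool_pos: [0.5032, -0.0975, 0.3144]
eef_rot: [2.338, 2.094, 0.003]
force: [1.1, -0.0, -2.9]
gripper_width: 0.0083
```

```bash
python3 - <<'E'
from h import *
from scipy.spatial.transform import Rotation as Ro
s=observe();R=Ro.from_rotvec(s["eef_rot"]).as_matrix();print(s["tool_pos"],R,s["gripper_width"],s["force"])
a=read_camera("side")[80:290,180:380];b=read_camera("top")[130:260,130:380]
H=np.zeros((600,800,3),np.uint8)
H[:420,:400]=cv2.resize(a,None,fx=2,fy=2);b=cv2.resize(b,None,fx=1.6,fy=1.6);H[:b.shape[0],400:800]=b
cv2.imwrite("pics/l1.png",H)
E
```

```text
[ 0.50315948 -0.09752228  0.31441169] [[ 1.09761877e-01  9.93952075e-01  3.40628867e-03]
 [ 9.93957829e-01 -1.09759825e-01 -7.84192068e-04]
 [-4.05575686e-04  3.47178168e-03 -9.99993891e-01]] 0.008258263272478075 [ 1.07953165 -0.01590245 -2.93405085]
```

View pics/l1.png

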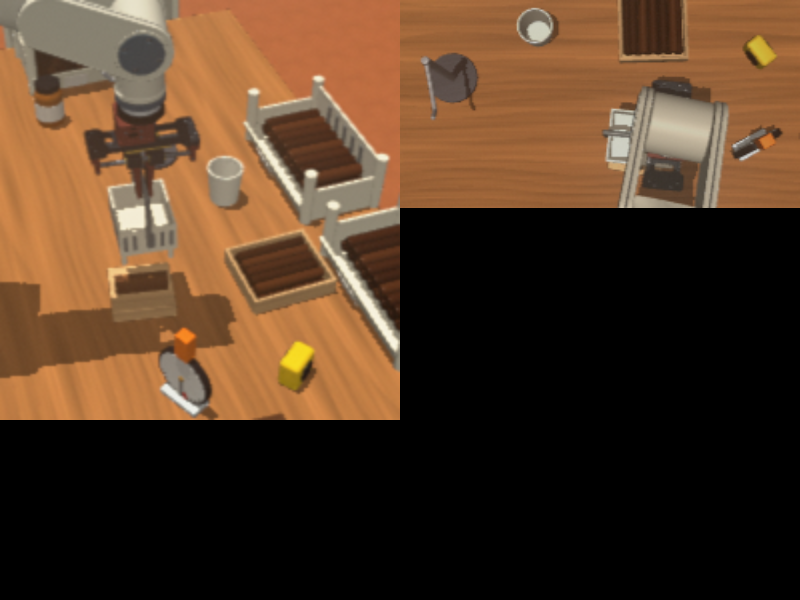

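The basket is held upright by the bar and is clear of the block. Its handle frame has to go over the hook along the hook's axis, so I go first to a point 80 mm in front of the seat.

Emit:
step_arm(
  series="0 0 13 0 0 -0.147 -1;0 0 13 0 0 -0.148 -1;18.4 3.7 0 0 0 0 -1;36.8 7.5 0 0 0 0 -1;36.8 7.5 0 0 0 0 -1;36.8 7.5 0 0 0 0 -1;36.8 7.5 0 0 0 0 -1;36.8 7.5 0 0 0 0 -1;36.8 7.5 0 0 0 0 -1;36.8 7.5 0 0 0 0 -1;36.8 7.5 0 0 0 0 -1;36.8 7.5 0 0 0 0 -1;18.4 3.7 0 0 0 0 -1;0 0 0 0 0 0 -1;0 0 0 0 0 0 -1;0 0 0 0 0 0 -1",
)

```text
time_s: 6.55
tool_pos: [0.5084, 0.277, 0.2867]
eef_rot: [2.009, 2.415, -0.001]
force: [0.5, -0.0, -2.8]
gripper_width: 0.0088
```

```bash
python3 - <<'E'
from h import *
im=read_camera("wrist");cv2.imwrite("pics/w2raw.png",im)
for X in [(.5813,.3277,.239),(.548,.322,.262),(.658,.342,.25)]:
    p=proj("wrist",X);print(p);cv2.circle(im,tuple(np.int32(p)),2,(0,0,255),-1)
b=read_camera("top")[130:250,100:260]
s=read_camera("side")[80:200,180:340]
H=np.zeros((600,800,3),np.uint8)
H[:288,:384]=cv2.resize(im,None,fx=.75,fy=.75);H[:288,400:784]=cv2.resize(b,(384,288));H[300:588,400:784]=cv2.resize(s,(384,288))
H[300:588,0:384]=cv2.resize(im[60:240,140:380],(384,288))
cv2.imwrite("pics/w2.png",H);print(observe()["tool_pos"],observe()["eef_rot"])
E
```

```text
[374.38145143 167.61247406]
[336.10129781 173.01612498]
[470.80933322 173.32993405]
[0.50848974 0.27735754 0.28679244] [ 2.00840688e+00  2.41574327e+00 -2.68073197e-06]
```

View pics/w2.png

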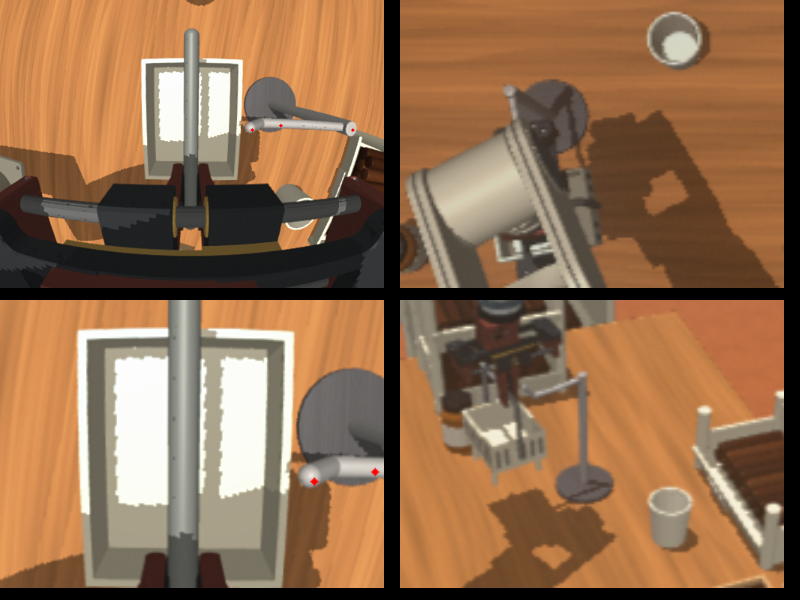

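Emit:
step_arm(
  series="0 10 0 0 0 0 -1;0 20 0 0 0 0 -1;0 20 0 0 0 0 -1;0 20 0 0 0 0 -1;0 11 0 0 0 0 -1;0 0 0 0 0 0 -1;0 0 10 0 0 0 -1;0 0 10 0 0 0 -1;0 0 10 0 0 0 -1;0 0 5 0 0 0 -1;0 0 3 0 0 0 -1;0 0 1 0 0 0 -1;0 0 0 0 0 0 -1;0 0 0 0 0 0 -1",
)

```text
time_s: 8.45
tool_pos: [0.5881, 0.293, 0.2483]
eef_rot: [2.007, 2.417, 0.001]
force: [-2.1, -2.6, 3.6]
gripper_width: 0.0087
```

```bash
python3 - <<'E'
from h import *
im=read_camera("wrist")[60:240,140:440]
s=read_camera("side")[80:200,180:340]
H=np.zeros((360,800,3),np.uint8)
H[:216,:360]=cv2.resize(im,(360,216));H[:300,380:780]=cv2.resize(s,(400,300))
cv2.imwrite("pics/w3.png",H);o=observe();print(o["tool_pos"],o["force"],o["torque"])
E
```

```text
[0.58806811 0.29300037 0.2481443 ] [-2.35020053 -3.81084526  3.94515183] [-0.3502339   0.29808952  0.06559495]
```

View pics/w3.png

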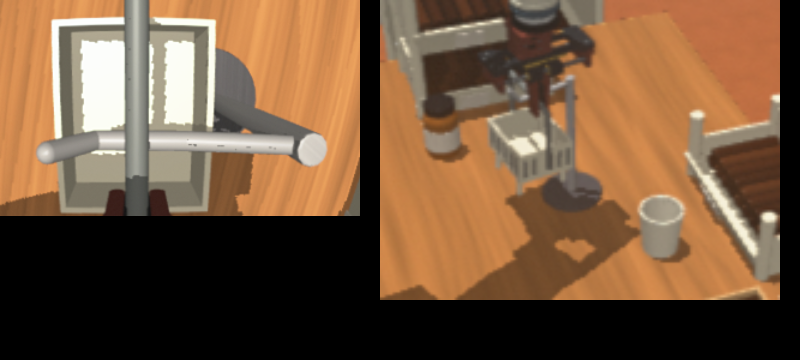

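The bar lies on the hook and carries load (Fz rose from -2.8 to +3.9 N). I open partly, then withdraw upward.

Emit:
step_arm(
  series="0 0 0 0 0 0 -0.6;0 0 0 0 0 0 -0.5;0 0 0 0 0 0 -0.2;0 0 0 0 0 0 0;0 0 0 0 0 0 0;0 0 0 0 0 0 0;0 0 -8 0 0 0 0;0 0 -15 0 0 0 0;0 0 -20 0 0 0 0;0 0 -20 0 0 0 0;0 0 -20 0 0 0 0;0 0 0 0 0 0 0",
)

```text
time_s: 10.05
tool_pos: [0.5889, 0.2935, 0.3337]
eef_rot: [2.005, 2.416, 0.007]
force: [-0.4, 0.5, 0.7]
gripper_width: 0.0439
```

```bash
python3 - <<'E'
from h import *
im=read_camera("wrist")[40:260,120:440]
s=read_camera("side");t=read_camera("top");cv2.imwrite("pics/s4.png",s);cv2.imwrite("pics/t4.png",t)
H=np.zeros((600,800,3),np.uint8)
H[:247,:360]=cv2.resize(im,(360,247));H[:300,380:780]=cv2.resize(s[80:200,180:340],(400,300))
b=cv2.resize(t[190:240,250:380],None,fx=6,fy=6,interpolation=cv2.INTER_CUBIC);H[300:600,:780]=b
cv2.imwrite("pics/w4.png",H);o=observe();print(o["tool_pos"],o["force"],o["time_s"])
E
```

```text
[0.5876151  0.29288891 0.3302411 ] [ 0.70101568  0.00104447 -0.91673753] 10.2
```

View pics/w4.png

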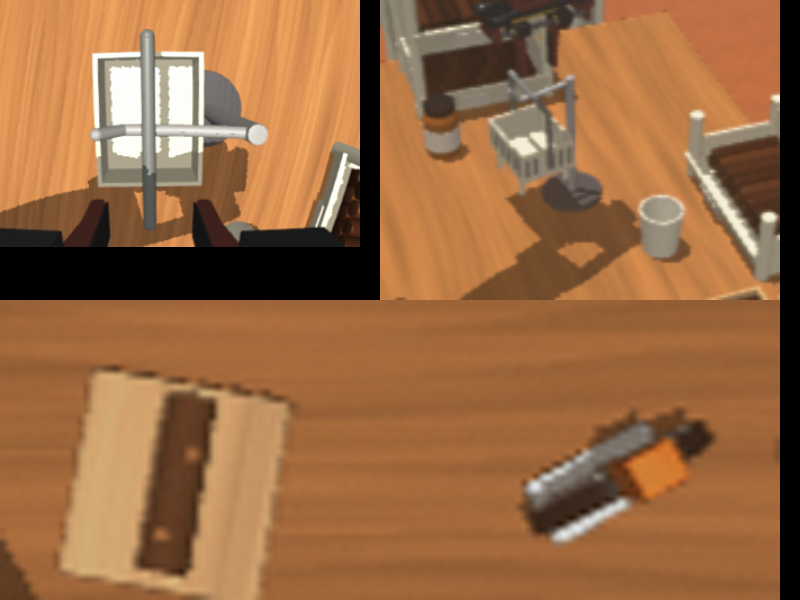

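The basket hangs with the hook under the middle of its handle. Next I move to the gauge.

Emit:
step_arm(
  series="0 0 -4 0 0 0.1614 1;0 0 -4 0 0 0.1614 1;0 0 -4 0 0 0.1614 1;0 0 -4 0 0 0.1614 1;0 0 0 0 0 0.1614 1;0 0 0 0 0 0.1614 1;0 0 0 0 0 0.1614 1;0 0 0 0 0 0.1612 1;-28.8 41.9 0 0 0 0 1;-28.8 41.9 0 0 0 0 1;-28.8 41.9 0 0 0 0 1;-28.8 41.9 0 0 0 0 1;-28.8 41.9 0 0 0 0 1;-28.8 41.9 0 0 0 0 1;-28.8 41.9 0 0 0 0 1;-28.8 41.9 0 0 0 0 1;-28.8 41.9 0 0 0 0 1;-28.8 41.9 0 0 0 0 1;-28.8 41.9 0 0 0 0 1;-28.8 41.9 0 0 0 0 1",
  squeeze=40,
)

```text
time_s: 12.7
tool_pos: [0.5036, -0.3127, 0.3457]
eef_rot: [-3.056, -0.723, 0.002]
force: [0.7, 0.5, -0.4]
gripper_width: 0.0879
```

Emit:
step_arm(
  series="0 0 20 0 0 0 1;0 0 20 0 0 0 1;0 0 0 0 0 0 1",
)

```text
time_s: 13.08
tool_pos: [0.5031, -0.3107, 0.3043]
eef_rot: [-3.054, -0.722, 0.005]
force: [0.1, 0.4, 0.8]
gripper_width: 0.0879
```

```bash
python3 - <<'E'
from h import *
from scipy.spatial.transform import Rotation as Ro
im=read_camera("wrist");cv2.imwrite("pics/w5raw.png",im);o=observe()
p=o["tool_pos"];R=Ro.from_rotvec(o["eef_rot"]).as_matrix()
print(p,o["time_s"]);print(np.round(R,4))
hsv=cv2.cvtColor(im,cv2.COLOR_BGR2HSV)
m=cv2.inRange(hsv,(6,190,150),(16,255,255))
n,l,st,ce=cv2.connectedComponentsWithStats(m)
i=np.argsort(-st[1:,4])[:3]+1
print(st[i],ce[i]); print("pred griptop",proj("wrist",(.504,-.311,.17)),onz("wrist",ce[i[0]],.17))
q=cv2.minAreaRect(np.argwhere(l==i[0])[:,::-1].astype(np.float32));print(q)
A=lambda c,r:(250+(c+.5)/6-.5,190+(r+.5)/6-.5)
a,b=onz("top",A(190,97),.055),onz("top",A(162,271),.055);print("stud",a,b,(a+b)/2,np.arctan2((a-b)[1],(a-b)[0]))
a,b=onz("top",A(95,70),.03),onz("top",A(62,270),.03);c=onz("top",A(290,102),.03);print("blk",a,b,c,np.arctan2((a-b)[1],(a-b)[0]),(b+c)/2)
E
```

```text
[ 0.50386788 -0.31102772  0.30563917] 13.125
[[ 0.8939  0.4482 -0.0022]
 [ 0.4482 -0.8939  0.0014]
 [-0.0013 -0.0023 -1.    ]]
[[242 176  29  25 641]] [[256.1700468 187.7550702]]
pred griptop [253.65224128 188.10238017] [ 0.50537652 -0.31298422  0.17      ]
((256.0, 188.0), (24.0, 28.0), 90.0)
stud [ 0.55231989 -0.07265364  0.055     ] [ 0.45419554 -0.05556198  0.055     ] [ 0.50325772 -0.06410781  0.055     ] -0.17245347865615743
blk [ 0.57033622 -0.0191733   0.03      ] [0.45558709 0.00086602 0.03      ] [ 0.55082304 -0.13125185  0.03      ] -0.1728924068954055 [ 0.50320506 -0.06519291  0.03      ]
```

Emit:
step_arm(
  series="0 1.8 30 0 0 0 1;0 0 35 0 0 0 1;0 0 35 0 0 0 1;0 0 30 0 0 0 1;0 0 18 0 0 0 0.6;0 0 6 0 0 0 0.3;0 0 0 0 0 0 -0.2;0 0 0 0 0 0 -1;0 0 0 0 0 0 -1;0 0 0 0 0 0 -1;0 0 0 0 0 0 -1;0 0 -10 0 0 0 -1;0 0 -25 0 0 0 -1;0 0 -35 0 0 0 -1;0 0 -35 0 0 0 -1;0 0 -15 0 0 0 -1;0 0 0 0 0 0 -1;0 0 0 0 0 0 -1",
)

```text
time_s: 15.38
tool_pos: [0.5044, -0.3124, 0.2711]
eef_rot: [-3.055, -0.723, 0.003]
force: [0.1, -0.4, -3.4]
gripper_width: 0.0281
```

```bash
python3 - <<'E'
from h import *
o=observe();im=read_camera("wrist");cv2.imwrite("pics/w6raw.png",im)
print(o["tool_pos"],o["eef_rot"],o["gripper_width"],o["force"],o["time_s"])
x0,y0,x1,y1=170,90,340,260
H=cv2.resize(im[y0:y1,x0:x1],None,fx=3.5,fy=3.5,interpolation=cv2.INTER_CUBIC)
cv2.imwrite("pics/w6.png",H)
hsv=cv2.cvtColor(im,cv2.COLOR_BGR2HSV)
m=cv2.inRange(hsv,(0,150,80),(5,255,255))|cv2.inRange(hsv,(172,150,80),(180,255,255))
n,l,st,ce=cv2.connectedComponentsWithStats(m);i=np.argsort(-st[1:,4])[:4]+1;print(st[i],ce[i])
E
```

```text
[ 0.50440154 -0.31243739  0.27114468] [-3.05532725e+00 -7.23147949e-01  2.83863799e-03] 0.028108662258180588 [ 0.09055999 -0.41148364 -3.43782597] 15.375
[[258 181  10   3  26]
 [468 236   1   1   1]
 [470 236   1   1   1]] [[262.19230769 181.96153846]
 [468.         236.        ]
 [470.         236.        ]]
```

View pics/w6.png

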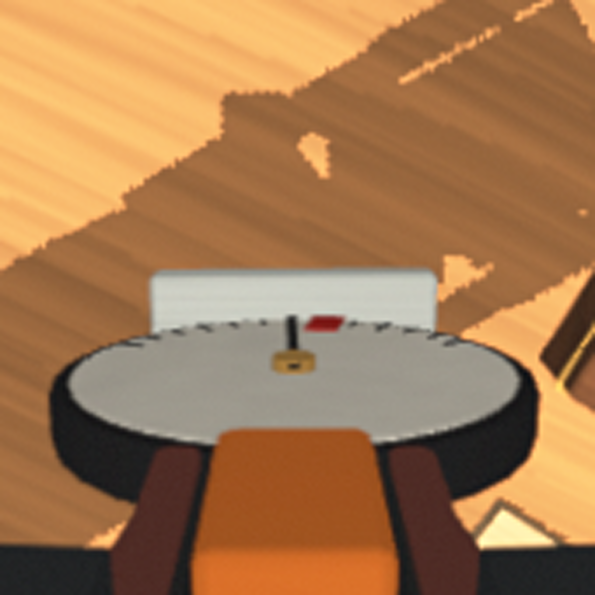

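The gauge is gripped squarely. The red mark is just to the right of the pointer, at about pixel (262.2, 182).

```bash
cat > ang.py <<'E'
from h import *
from scipy.spatial.transform import Rotation as Ro
def rays(im,o,c):
    K=np.array(c["intrinsics"]);Rw=Ro.from_rotvec(o["eef_rot"]).as_matrix()
    def f(uv): # -> tool frame (y,z) on dial face x=+7mm
        d=np.array([(uv[0]-K[0,2])/K[0,0],(uv[1]-K[1,2])/K[1,1]]);th=np.hypot(*d)
        v=Rw.T@np.array(c["R"]).T@np.array([*(d/th*np.sin(th)),np.cos(th)])
        q=Rw.T@(-np.array(c["R"]).T@c["t"]-o["tool_pos"]);s=(.007-q[0])/v[0];return (q+s*v)[1:]*1000
    def g(y,z,x=.007):
        X=o["tool_pos"]+Rw@np.array([x,y/1000,z/1000]);return proj("wrist",X,c)
    return f,g
def red(im):
    hsv=cv2.cvtColor(im,cv2.COLOR_BGR2HSV)
    m=cv2.inRange(hsv,(0,120,60),(5,255,255))|cv2.inRange(hsv,(172,120,60),(180,255,255))
    n,l,st,ce=cv2.connectedComponentsWithStats(m);i=1+np.argmax(st[1:,4]);return ce[i],st[i]
E
python3 - <<'E'
from ang import *
im=cv2.imread("pics/w6raw.png");o=observe();c=camera_info("wrist");f,g=rays(im,o,c)
P=lambda a,b:(170+(a+.5)/3.5-.5,90+(b+.5)/3.5-.5)
r,st=red(im)
for n,uv in [("mark",r),("pivot",P(293,360)),("ptip",P(291.5,322)),("pbase",P(292.5,345)),("footL",P(151,272)),("footR",P(436,272))]: print(n,uv,f(uv))
y0=f(P(293,360))[0]
for m in (.14,.16,.18,.2,.22,.24): print(m,g(y0+44*np.sin(m),87+44*np.cos(m)))
print("pivot pred",g(0,87),"tip",g(0,131))
E
```

```text
mark [168.57305503 375.65275142] [-21.49660583 -87.94328873]
pivot (253.35714285714286, 192.5) [ 0.11851209 94.65354638]
ptip (252.92857142857144, 181.64285714285714) [ -0.35044266 133.94376777]
pbase (253.21428571428572, 188.21428571428572) [-2.78412773e-02  1.08807806e+02]
footL (212.78571428571428, 167.35714285714286) [-48.71359568 210.83605238]
footR (294.2142857142857, 167.35714285714286) [ 48.85749108 210.68509998]
0.14 [260.04063231 182.45717647]
0.16 [260.98141267 182.48954234]
0.18 [261.92039252 182.52624483]
0.2 [262.85734781 182.567281  ]
0.22 [263.79205408 182.61264753]
0.24 [264.72428634 182.66234072]
pivot pred [253.18984836 195.02647032] tip [253.29594176 182.35224091]
```

Emit:
step_arm(
  series="0 0 0 0 0 0.16 -1;0 0 0 0 0 0.16 -1;0 0 0 0 0 0.16 -1;0 0 0 0 0 0.1575 -1;-3.2 -14.6 0 0 0 0 -1;-6.2 -29.2 0 0 0 0 -1;-6.2 -29.2 0 0 0 0 -1;-6.2 -29.2 0 0 0 0 -1;-6.2 -29.2 0 0 0 0 -1;-6.2 -29.2 7 0 0 0 -1;-6.2 -29.2 7 0 0 0 -1;-3.3 -14.3 0 0 0 0 -1;0 0 0 0.062 0 0 -1;0 0 0 0.062 0 0 -1;0 0 0 0.062 0 0 -1;0 0 0 0 0 0 -1;0 0 0 0 0 0 -1;0 0 0 0 0 0 -1",
)

```text
time_s: 17.68
tool_pos: [0.4972, -0.1041, 0.2588]
eef_rot: [-2.946, 0.254, -0.024]
force: [0.6, -0.6, -3.1]
gripper_width: 0.0276
```

```bash
sed -i 's/120,60/150,80/g' ang.py; cat > chk.py <<'E'
from ang import *
import sys
o=observe();c=camera_info("wrist");im=read_camera("wrist");cv2.imwrite(f"pics/{sys.argv[1]}.png",im)
f,g=rays(im,o,c);np.set_printoptions(precision=4,suppress=True)
R=Ro.from_rotvec(o["eef_rot"]).as_matrix()
print(o["time_s"],o["tool_pos"],"xt",R[:,0],"n",-R[:,2],"F",o["force"],"w",o["gripper_width"])
a=np.array([.5032,-.0647,.045]);d=R.T@(a-o["tool_pos"])*1000;print("axis in tool mm",d,"gap",d[2]-166)
hsv=cv2.cvtColor(im,cv2.COLOR_BGR2HSV);sub=np.s_[150:215,210:300]
m=cv2.inRange(hsv,(0,150,70),(6,255,255))|cv2.inRange(hsv,(172,150,70),(180,255,255))
v,u=np.nonzero(m[sub])
if len(u):
    r=(u.mean()+210,v.mean()+150);fr=f(r);print("red",r,len(u),fr,"ang",np.arctan2(fr[0]-.1,fr[1]-87))
gry=im.max(2)
for row in range(180,192):  # dark runs = pointer
    cols=[k for k in range(235,280) if gry[row,k]<80]
    if cols: print(row,cols[0],cols[-1],np.round(f((np.mean(cols),row)),1))
E
python3 chk.py h1
```

```text
17.675 [ 0.4972 -0.1041  0.2588] xt [ 0.9853 -0.1709  0.0002] n [-0.0316 -0.1815  0.9829] F [ 0.6308 -0.5546 -3.1083] w 0.027579983834162766
axis in tool mm [ -0.8985   0.2266 217.4343] gap 51.43427704934189
red (np.float64(264.06666666666666), np.float64(182.06666666666666)) 15 [ 10.4998 133.5321] ang 0.21988325512992374
181 260 262 [  7.7 138. ]
182 259 262 [  7.2 133.8]
183 258 278 [  9.6 129.7]
184 258 260 [  5.6 125.7]
185 257 260 [  5.1 121.8]
186 256 259 [  4.2 118. ]
187 256 258 [  3.7 114.4]
188 255 258 [  3.2 110.8]
189 255 257 [  2.7 107.3]
```

The pointer now overlaps the left part of the red mark, and both angles measure about 0.18 rad. I descend along the tool axis.

Emit:
step_arm(
  series="0 0 10 0 0 0 -1;0 0 14 0 0 0 -1;0 0 12 0 0 0 -1;0 0 6 0 0 0 -1;0 0 3 0 0 0 -1;0 0 1.5 0 0 0 -1;0 0 0 0 0 0 -1;0 0 0 0 0 0 -1",
)

```text
time_s: 18.73
tool_pos: [0.4989, -0.096, 0.2133]
eef_rot: [-2.945, 0.255, -0.025]
force: [1.5, -0.2, -4.6]
gripper_width: 0.0278
```

Emit:
step_arm(
  series="0 0 1.5 0 0 0 -1;0 0 1 0 0 0 -1;0 0 0 0 0 0 -1;0 0 0 0 0 0 -1",
)

```text
time_s: 19.23
tool_pos: [0.4988, -0.0954, 0.2105]
eef_rot: [-2.945, 0.255, -0.024]
force: [0.0, 0.0, -3.1]
gripper_width: 0.0278
```

Emit:
step_arm(
  series="0 0 1 0 0 0 -1;0 0 0.5 0 0 0 -1;0 0 0 0 0 0 -1;0 0 0 0 0 0 -1",
)

```text
time_s: 19.73
tool_pos: [0.4991, -0.0954, 0.21]
eef_rot: [-2.945, 0.255, -0.025]
force: [-3.0, -1.0, 5.9]
gripper_width: 0.0281
```

The foot touches, with about 9 N of contact. I let it settle and check.

Emit:
step_arm(
  series="0 0 0 0 0 0 -1;0 0 0 0 0 0 -1;0 0 0 0 0 0 -1;0 0 0 0 0 0 -1;0 0 0 0 0 0 -1;0 0 0 0 0 0 -1;0 0 0 0 0 0 -1;0 0 0 0 0 0 -1",
)

```text
time_s: 20.72
tool_pos: [0.4991, -0.0954, 0.21]
eef_rot: [-2.945, 0.255, -0.025]
force: [-1.8, -0.6, 6.5]
gripper_width: 0.0281
```

```bash
python3 chk.py f1; python3 - <<'E'
from h import *
im=cv2.imread("pics/f1.png");t=read_camera("top");s=read_camera("side")
H=np.zeros((600,800,3),np.uint8)
H[:400,:440]=cv2.resize(im[150:210,222:288],(440,400),interpolation=cv2.INTER_CUBIC)
H[:330,450:790]=cv2.resize(s[90:255,185:355],(340,330))
H[410:590,:440]=cv2.resize(t[150:240,100:320],(440,180))
cv2.imwrite("pics/f1v.png",H);print(observe()["force"])
E
```

```text
20.725 [ 0.4991 -0.0954  0.21  ] xt [ 0.9851 -0.1717  0.0009] n [-0.0326 -0.1819  0.9828] F [-1.7988 -0.592   6.5408] w 0.02814413417233139
axis in tool mm [ -1.3873   0.0916 167.8897] gap 1.8896530863665362
red (np.float64(263.4375), np.float64(182.625)) 16 [  9.8025 131.2124] ang 0.2160274127469922
181 261 263 [  8.6 138. ]
182 260 263 [  8.1 133.8]
183 259 279 [ 10.5 129.7]
184 259 261 [  6.5 125.7]
185 258 260 [  5.5 121.8]
186 257 259 [  4.6 118. ]
187 256 259 [  4.1 114.4]
188 256 258 [  3.6 110.8]
189 255 257 [  2.7 107.3]
[-2.76732621 -1.34060294  5.35472385]
```

View pics/f1v.png

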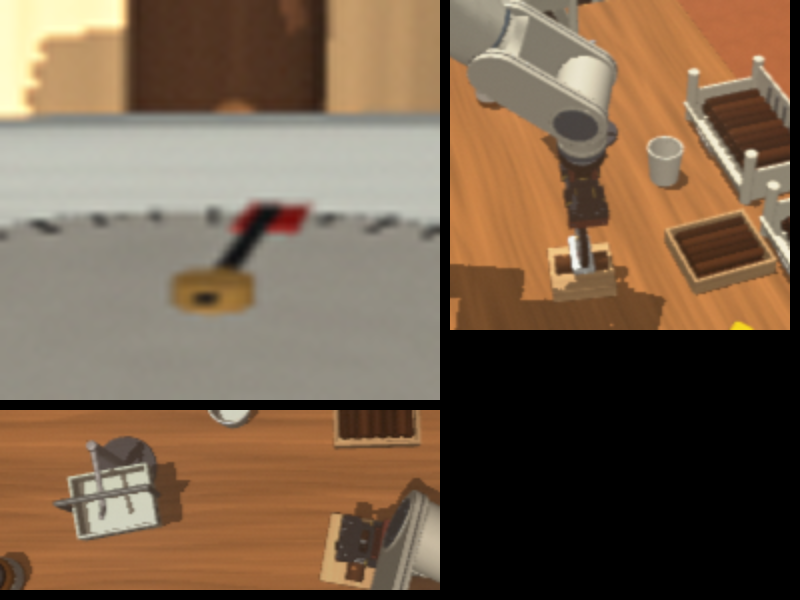

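The pointer lies on the red mark, less than 1 px (under 1 mm) left of its centre. The foot is on the ridge, and the basket hangs on the hook. Handing in.

```bash
python3 -c "
from rig import *
print(close_job()); o=observe(); print(o['time_s'],o['force'],o['tool_pos'])"
```

```text
the job is handed in; nothing more can be done
None
the job is handed in; nothing more can be done
```

I finished the job and handed it in at about 21 s of robot time. The rig gives no verdict, so what follows rests on my last checks before handing in.

- **Basket:** I lifted it off the stud block by its handle and slid it over the hook. I lowered it until the hook carried the load, let go and backed off. The last top picture shows it hanging on the hook, with nothing touching it.
- **Gauge:** I gripped it by the orange grip (jaw opening 28 mm) and turned it in line with the ridge. I leaned it about 0.186 rad, as measured from the mark, and lowered it onto the crest.
- **Last checks on the gauge:** At rest the foot pressed with about 9 N, and by the tool pose its middle was within about 2 mm of the crest's middle. The pointer lay on the red mark, under about 1 mm left of its centre.
- **One disagreement:** My automatic red-blob reading gave the mark as 0.216 rad, because the pointer covered part of it. I trusted the unobscured reading taken before leaning and the last picture instead. Even the 0.216 reading would keep the pointer within the 3.5 mm tolerance.
- **Other objects:** The pictures show no sign that any other object was moved, but I did not measure this.

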